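Isolate the rolling mill: pull the plug, lock out the socket

TASK

Make the rolling mill safe to clean: pull the isolator plug right out of its socket box against the sprung detents, and lay it flat in the steel tray, set down rather than dropped. Then press the lock-out lever on top of the box down until its catch clicks and holds it down by itself across the empty socket. Work gently: do not force the box or its lever, and leave the hammer, the ring mandrel and the jar where they are.

Things in the scene. Friction and masses are not known exactly. Their poses are not given: they have to be found in the camera images.
- socket_box: grey box fixed to the bench, 110 mm deep (x -65..45), 110 wide (y; 162 over its feet), 54 high; origin on its underside, 65 mm behind its front, z up; front looks along -x. The plug comes out straight along the box's -x; two sprung side noses hold it and give way at 10 to 20 N. On top: the steel lock-out lever, and beside it at y = +60 mm the bracket of its sprung catch, up to 87 mm high.
- plug: black plug, 185 mm long, 0.25 kg, sliding on the bench; origin on its underside 30 mm behind the nose end, x to the nose. Body x -50..30 mm, 44 wide, 36 high (34 wide neck at x -12..10), at first inside the box; collar x -68..-50, 84 wide, stopping against the box's front; then a loop handle. Once out, its body can be gripped across 44 mm at x = -31.
- loop_center (a point): centre of the opening of the plug's loop handle, 105.5 mm behind the plug's origin, 21 mm above its underside; axes as the plug. The opening is 75 mm (x) by 60 mm (y), between the collar and a 12 mm deep cross bar at plug x -155..-143 mm; all bars lie 14 to 28 mm high, so closed fingers can go down into it and hook the cross bar.
- plug_nose (a point): middle of the plug's front end, 30 mm ahead of its origin, 18 mm above its underside
- plug_mid (a point): point on the plug's underside halfway along its length, 62.5 mm behind its origin
- mouth (a point): middle of the lower edge of the socket's mouth, in the box's front 65 mm before its origin; the mouth is 48 mm wide, 38 mm high, from bench level. The raised lever's front plate overhangs it: it reaches 22 mm out from the box's front, its lower edge 57 mm above the bench, so draw the plug clear of it before lifting
- lever (a joint): angle of the lock-out lever in rad: 0 = raised (sprung up), grows as it is pressed down; the catch holds it at about 0.40 to 0.43, hard stop at 0.45. With the plug in, it cannot go down. Pressing the pad past the catch takes about 10 to 15 N.
- lever_pad (a point): middle of the top of the rubber press pad (30 by 60 mm) on the front end of the steel lever (76 mm wide). The hinge runs along the box's y at box x = +10 mm, height 62 mm; the pad lies 73 mm in front of it, about 100 mm high raised, 70 mm latched. The lever's front plate then hangs before the mouth.
- tray: open steel tray fixed to the bench, 250 mm (x) by 170 mm (y) outside, 25 mm high, walls and floor 4 mm thick; origin at the centre of its underside, x along its length
- hammer: bystander: hammer lying on the bench, 260 mm long
- mandrel: bystander: upright tapered steel ring mandrel, 200 mm high, foot 50 mm across; origin at the centre of its underside
- jar: bystander: amber glass jar, 60 mm across, 70 mm high; origin at the centre of its underside

How it is judged (in metres and radians):
On the way, in this order (a step that is already met when the one before it is completed fails the run):
1. the plug is pulled right out of the box (its nose at least 10 mm before the mouth) (x of plug_nose in the frame of socket_box below -0.075 m), for 0.1 s.
2. the plug lies flat in the tray, released (x of plug_mid in the frame of tray between -0.05 and 0.05 m and y of plug_mid in the frame of tray between -0.05 and 0.05 m and z of plug_mid in the frame of tray below 0.01 m and angle between plug's own z axis and vertical below 0.03 rad and linear speed of plug below 0.02 m/s and contact force between plug and the fingers below 0.1 N), for 0.2 s.
3. the lock-out lever is down past its catch (value of joint lever above 0.37 rad), for 0.2 s.
At the end, for the whole second after the job is handed in: The plug lies flat (within 0.03 rad) and still on the floor of the tray (its middle within 50 mm of the tray's centre both ways, its underside less than 10 mm above the tray's underside), released, and the lock-out lever is held down by its catch (joint above 0.37 rad) (all of step 2 and value of joint lever above 0.37 rad and velocity of joint lever below 0.05 rad/s); the robot touches nothing.
It fails at once if the robot forces the socket box or its lever (more than 40 N) (contact force between socket_box and the fingers above 40 N or contact force between socket_box and the arm above 40 N).
It fails at once if the plug is dropped or flung (faster than 0.7 m/s with no finger on it) (linear speed of plug above 0.7 m/s and contact force between plug and the fingers below 0.1 N).
It fails at once if the hammer is moved by more than 30 mm (distance of hammer from where it was at the start of the episode above 0.03 m).
It fails at once if the mandrel is moved by more than 30 mm or tipped (distance of mandrel from where it was at the start of the episode above 0.03 m or angle between mandrel's own z axis and vertical above 0.5 rad).
It fails at once if the jar is moved by more than 30 mm or tipped (distance of jar from where it was at the start of the episode above 0.03 m or angle between jar's own z axis and vertical above 0.5 rad).
It also fails if it takes over 64 s, if anything falls off the work surface, if the arm or the gripper's body presses on something with over 40 N, if the wrist force passes 120 N, or if a joint passes its speed limit or range.

ROBOT

A 6-joint arm with a two-finger parallel gripper is mounted at the origin on the work surface. World frame = base frame: x ahead of the robot, y to its left, z up, the work surface at z = 0. Lengths are in mm, angles in degrees, forces in N, time in s.
With the tool pointing down it reaches from about 300 to 850 mm from the base axis. Payload 4.2 kg.
Tool frame: the origin (TCP) lies midway between the tips of the shut fingers; the grasp point (between the pads) lies 19 mm behind it (env.hold_point_z is the z of the grasp point in the tool frame, in mm); z points along the fingers, y is the direction in which the jaws open and shut (so a half turn about z gives the same grasp; the last joint's range is limited). The gripper opens to 91 mm and grips with 3 to 60 N. Pads are 32 mm wide; open, the fingers measure 118 mm over their backs; the gripper's body (76 mm by 178 mm) begins 60 mm behind the grasp point.
Start: joints at [74.37, 18.312, 89.639, -0, 72.044, -1.146], TCP at [143.818, 556.74, 213.976] pointing down, gripper open.
Joint ranges: [-177.97, 177.97], [-48.28, 115.42], [12.27, 149.76], [-77.06, 257.06], [2.81, 150.46], [-146.56, 146.56]. Speed limits (degrees/s): [147.25, 147.25, 180, 180, 180, 180].

INTERFACE

Orientations are given as [roll, pitch, yaw] about the fixed x, y, z axes, in that order (R = Rz(yaw) Ry(pitch) Rx(roll)).
In Python, from workcell import env, grab_frame, camera_params, spotter gives the robot as it stands. The module is installed in compiled form; this text tells all that it offers.
- The arm moves only by the shell command python3 -m jog 'ROWS' [FORCE]. ROWS is text: rows parted by semicolons, each of 7 numbers parted by spaces: the turn, a rotation vector about the world's x, y, z in units of 5 degrees (1.0 is 5 degrees), then the shift along the world's x, y, z in units of 25 mm (1.0 is 25 mm), then the opening, from 0 (shut) to 1 (fully open). A call has 1 to 5 rows; each row is the pose to reach, as a shift and turn from the pose commanded when the call began; what a row does not reach only later rows make up. A row lasts 1/8 s, in which the tool goes at most 62.5 mm and 10.7 degrees, less where a joint would pass 70% of its speed; a pose out of reach is approached as far as the arm can. A call with a gripper value outside its range is refused whole. The fingers move at their own pace and stop on an object; FORCE is the grip in N (left out, the last holds). Time passes only in rows, so rows that repeat a pose let the fingers close. It gives the time, the measured TCP pose, the force and the opening at its end, in the units of the state.
- env.state(): the state, without advancing time (a new reading comes with each control period).
- grab_frame(name): name is "scene" or "top"; returns the picture (420x560x3 uint8, red, green, blue); there is no depth.
- camera_params(name): a dict with "K" (3x3 intrinsics, pixels), "dist" ([k1, k2, p1, p2, k3] as OpenCV has them; the pictures are not rectified), "rvec" (rotation vector, rad) and "tvec" (3), from world to camera coordinates, as OpenCV has them. Camera axes: x right, y down, z forward; pixel columns grow to the right and rows downward; lengths in mm; the calibration is good to about 2 mm. A picture is of the moment at which its call begins. camera_params takes no time and is no camera call.
- env.job_done(): hands the job in, once; it reports no verdict.
Trained networks look in the newest picture that a camera, given by its name, has taken for a name from the list of things; names that differ only in an ending like _2 or _b are one class to them, and where a whole thing is asked for, a point or a joint stands for the part that bears it (a point fixed in the world has none). Each returns a list of dicts, best first, with "conf" (0 to 1); they miss things now and then, are a little off and sometimes report something else, mostly with a low value. They report only what shows in the picture. A call takes as long as a camera call.
- spotter.look_for(query, camera): "box" ([left, top, width, height] in pixels, round what is visible of it).
- spotter.trace(query, camera): "region" (420x560 bool, what is visible of it) and "box" ([left, top, width, height] in pixels, round what is visible of it).
The state is a dict: "time_s": time; "qpos": joint angles; "qvel": joint speeds; "effort": joint torques, N m; "ee_pos": TCP position; "ee_rot": TCP orientation; "force": force on the tool from outside, world axes, zero at the start; "torque": the same for the moment, N m; "gripper_width": finger opening in mm.
Only numpy, scipy, OpenCV 4.12 (cv2) and the standard library are available. Lean on these libraries where they do the work, as an engineer would, in place of code of your own. Each camera call takes 0.05 s, during which the arm holds its last target. There are 200 camera calls.

## Working session

There is one attempt and no reset: what is moved stays moved. The work goes in short steps, Python scripts to look and compute and a shell command to move; the robot and the scene stay as the last step left them, time stands still between calls to the robot, and variables do not carry over. Pictures are saved under pics/ and viewed, about 8 in all and at most 12, crops included, and the job is handed in when it is done.

```bash
mkdir -p pics; cat > h.py <<'E'
import numpy as np, cv2
from workcell import env, grab_frame, camera_params, spotter
def save(n,f,crop=None,s=1):
    im=grab_frame(n)[:,:,::-1]
    if crop: x,y,w,h=crop; im=im[y:y+h,x:x+w]
    cv2.imwrite(f,cv2.resize(im,None,fx=s,fy=s,interpolation=cv2.INTER_CUBIC))
def ray(n,uv):
    c=camera_params(n);R=cv2.Rodrigues(np.array(c["rvec"],float))[0];t=np.array(c["tvec"],float).ravel()
    p=cv2.undistortPoints(np.array(uv,float).reshape(-1,1,2),np.array(c["K"],float),np.array(c["dist"],float)).reshape(-1,2)
    d=np.c_[p,np.ones(len(p))]@R
    return -R.T@t,d
def atz(n,uv,z):
    o,d=ray(n,uv); return o+d*((z-o[2])/d[:,2])[:,None]
def tri(n1,uv1,n2,uv2):
    o1,d1=ray(n1,uv1);o2,d2=ray(n2,uv2);out=[]
    for a,b in zip(d1,d2):
        s=np.linalg.lstsq(np.c_[a,-b],o2-o1,rcond=None)[0]
        p,q=o1+a*s[0],o2+b*s[1]; out.append(np.r_[(p+q)/2,np.linalg.norm(p-q)])
    return np.array(out)
def proj(n,P):
    c=camera_params(n)
    return cv2.projectPoints(np.array(P,float),np.array(c["rvec"],float),np.array(c["tvec"],float),np.array(c["K"],float),np.array(c["dist"],float))[0].reshape(-1,2)
E
python3 - <<'E'
from h import *
np.set_printoptions(precision=1,suppress=True)
for n in("scene","top"):
    save(n,f"pics/{n}1.png",s=1.42); print(n,ray(n,[[280,210]]))
    for q in("socket_box","plug","lever_pad","tray","hammer","mandrel","jar"):
        print(q,[(np.round(r["box"]),round(r["conf"],2)) for r in spotter.look_for(q,n)[:2]])
print(env.state())
E
```

```text
scene (array([1245.7,    7.5, 1174.1]), array([[-0.5, -0. , -0.8]]))
socket_box [(array([205., 209.,  54.,  51.]), 0.62)]
plug [(array([226., 197.,  24.,  21.]), 0.44), (array([129., 166.,  30.,  44.]), 0.25)]
lever_pad [(array([218., 207.,  25.,  38.]), 0.72), (array([228., 197.,  28.,  18.]), 0.68)]
tray [(array([307., 203.,  67.,  73.]), 0.96), (array([230., 199.,  19.,  17.]), 0.45)]
hammer [(array([398., 176.,  29.,  65.]), 0.93)]
mandrel [(array([131., 168.,  27.,  40.]), 0.87)]
jar [(array([149., 211.,  19.,  24.]), 0.84), (array([216., 208.,  28.,  35.]), 0.32)]
top (array([ 495.6,   -5.4, 1186.7]), array([[ 0.1,  0. , -1. ]]))
socket_box [(array([313., 161.,  60.,  57.]), 0.68)]
plug [(array([318., 201.,  31.,  41.]), 0.91)]
lever_pad [(array([328., 171.,  28.,  46.]), 0.59)]
tray [(array([182., 140.,  69.,  93.]), 0.57)]
hammer [(array([ 94., 181.,  57.,  86.]), 0.74)]
mandrel [(array([436., 232.,  41.,  19.]), 0.72), (array([321., 206.,  31.,  41.]), 0.41)]
jar [(array([418., 197.,  23.,  21.]), 0.83)]
{'time_s': 0.8, 'qpos': array([74.4, 18.3, 89.6,  0. , 72. , -1.1]), 'qvel': array([-0. ,  0. ,  0.1,  0. ,  0. ,  0. ]), 'effort': array([  0. , -41.2, -23.2,   0.1,   0. ,   0. ]), 'ee_pos': array([143.8, 556.7, 214. ]), 'ee_rot': array([180. ,  -0. , 165.5]), 'force': array([0.4, 0. , 0.3]), 'torque': array([0., 0., 0.]), 'gripper_width': 90.82069153209402}
```

View pics/scene1.png

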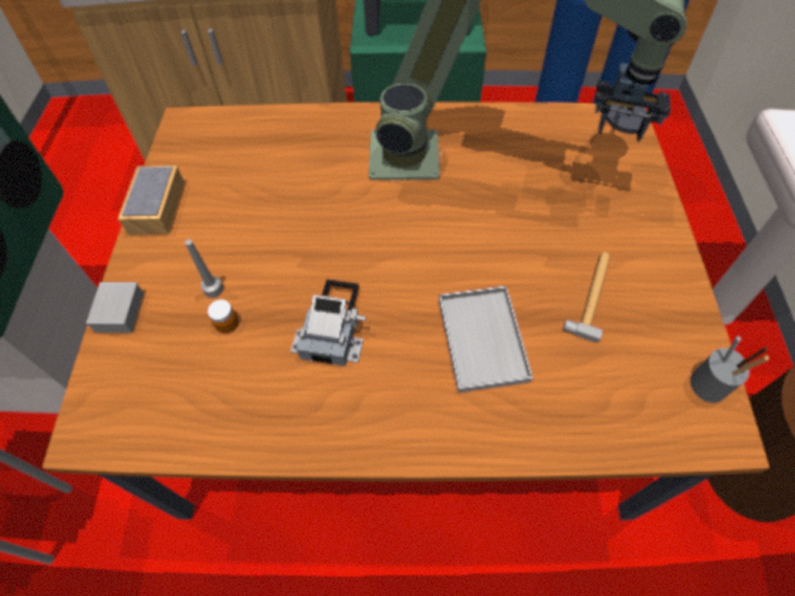

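View pics/top1.png

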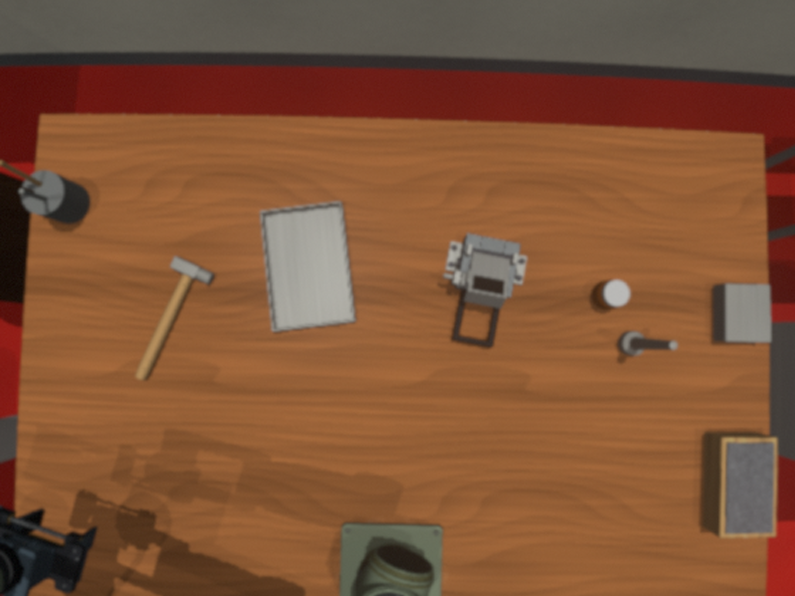

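Scene view: the box is at (330,330) with the handle at (340,293), the tray at (485,338), and the hammer, jar and mandrel are clear of the work. In the top view the box is at (487,270), the handle at (475,322) and the tray at (308,266). Next I'll zoom in on the box in both views.

```bash
python3 - <<'E'
from h import *
grab=[]
for n,c in(("top",(305,150,80,105)),("scene",(195,190,80,75))):
    x,y,w,h=c; im=grab_frame(n)[y:y+h,x:x+w,::-1]
    im=cv2.resize(im,None,fx=5.6,fy=5.6,interpolation=cv2.INTER_CUBIC)
    for k in range(0,w,10): cv2.putText(im,str(x+k),(int(k*5.6),10),0,.35,(0,255,255)); cv2.line(im,(int(k*5.6),12),(int(k*5.6),20),(0,255,255))
    for k in range(0,h,10): cv2.putText(im,str(y+k),(0,int(k*5.6)+4),0,.35,(0,255,255)); cv2.line(im,(24,int(k*5.6)),(32,int(k*5.6)),(0,255,255))
    grab.append(im)
H=max(i.shape[0] for i in grab)
cv2.imwrite("pics/z.png",np.hstack([np.pad(i,((0,H-i.shape[0]),(0,0),(0,0))) for i in grab])[:600,:896][:, :])
a=cv2.imread("pics/z.png"); cv2.imwrite("pics/z.png",cv2.resize(a,None,fx=.89,fy=.89) if a.shape[1]>800 else a)
E
```

```text
(no output)
```

View pics/z.png

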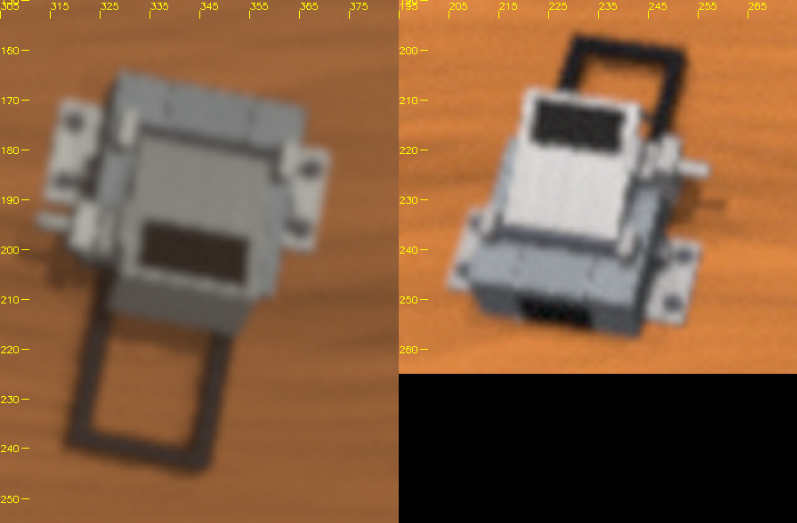

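```bash
python3 - <<'E'
from h import *
np.set_printoptions(precision=1,suppress=True)
k=4.98
T=lambda a:np.array(a,float)/k+[305,150]
S=lambda a:(np.array(a,float)-[399,0])/k+[195,190]
t=T([[66,440],[207,472],[194,254],[92,430],[193,452],[118,72],[304,106]]); s=S([[686,52],[575,36],[577,125]])
print(tri("top",t[:3],"scene",s))
print(atz("top",t[[0,1,3,4]],28)); print(atz("top",t[5:],54))
a=atz("top",t[[0,1]],28); d=a[1]-a[0]; print("yaw handle",np.degrees(np.arctan2(-d[0]*-1,-d[1]*1)),np.linalg.norm(d))
a=atz("top",t[5:],54); d=a[1]-a[0]; print("box",np.degrees(np.arctan2(d[0],-d[1])),np.linalg.norm(d))
for n in("top","scene"):
    r=spotter.trace("tray",n)[0]; c=cv2.findContours(r["region"].astype(np.uint8),0,2)[0]; c=max(c,key=cv2.contourArea)
    b=cv2.boxPoints(cv2.minAreaRect(c)); q=cv2.approxPolyDP(c,8,True).reshape(-1,2)
    print(n,r["conf"],q.tolist()); p=atz(n,q,25); print(p); print(p.mean(0))
E
```

```text
[[ 482.5 -112.9   17.3    0.7]
 [ 465.8 -195.1   13.6    2.8]
 [ 587.  -174.4   89.6    1. ]]
[[ 482.6 -112.3   28. ]
 [ 466.2 -194.2   28. ]
 [ 488.7 -127.2   28. ]
 [ 477.5 -185.8   28. ]]
[[ 693.  -135.3   54. ]
 [ 676.6 -242.3   54. ]]
yaw handle -11.312961145965964 83.50897491038808
box -8.72422478812036 108.26461170458838
top 0.74 [[240, 142], [183, 149], [194, 232], [248, 225]]
[[757.2 122.1  25. ]
 [732.3 288.4  25. ]
 [491.1 245.7  25. ]
 [515.6  90.6  25. ]]
[624.1 186.7  25. ]
scene 0.8 [[356, 202], [309, 210], [323, 275], [374, 265]]
[[495.5 251.7  25. ]
 [528.   85.3  25. ]
 [768.7 121.4  25. ]
 [735.8 286.2  25. ]]
[632.  186.2  25. ]
```

Box origin is about (641,-181.5) at yaw about -9.7°. The handle and the rear edge agree on this to 2 mm. The tray is at about (628,186) with yaw about 8.5°. I'll move above the loop with the fingers shut.

```bash
python3 -m jog '0 0 .96 5.5 -11 0 0;0 0 .96 5.5 -11 0 0;0 0 .96 5.5 -11 0 0;0 0 .96 5.5 -11 0 0;0 0 .96 5.5 -11 0 0' 40
python3 -m jog '0 0 0 5.5 -11 0 0;0 0 0 5.5 -11 0 0;0 0 0 5.5 -11 0 0;0 0 0 5.5 -11 0 0;0 0 0 5.5 -11 0 0'
python3 -m jog '0 0 0 3.5 -6.6 0 0;0 0 0 3.5 -6.6 0 0;0 0 0 3.5 -6.6 0 0;0 0 0 3.5 -6.6 0 0;0 0 0 3.5 -6.6 0 0'
```

```text
time_s: 1.62
ee_pos: [281.9, 279.9, 214.2]
ee_rot: [180.0, 0.1, 170.3]
force: [0.1, 1.3, -0.2]
gripper_width: 44.6
time_s: 2.25
ee_pos: [419.6, 4.6, 214.4]
ee_rot: [180.0, 0.1, 170.3]
force: [-0.1, 0.3, 0.8]
gripper_width: 0.3
time_s: 2.88
ee_pos: [505.7, -157.9, 213.6]
ee_rot: [180.0, -0.1, 170.3]
force: [-0.7, 0.0, -0.8]
gripper_width: 0.2
```

```bash
python3 -m jog '0 0 0 0 0 -2 0;0 0 0 0 0 -4 0;0 0 0 0 0 -6.5 0;0 0 0 0 0 -6.5 0;0 0 0 0 0 -6.5 0'
python3 - <<'E'
from h import *
st=env.state(); p=st["ee_pos"]; print(p)
c=np.array([641,-181.5]);a=np.radians(-9.7);R=np.array([[np.cos(a),-np.sin(a)],[np.sin(a),np.cos(a)]])
L=lambda x,y,z:np.r_[c+R@[x,y],z]
out=[]
for n,(x,y,w,h) in(("top",(305,170,80,85)),("scene",(195,175,80,85))):
    im=grab_frame(n)[:,:,::-1]; im=cv2.resize(im[y:y+h,x:x+w],None,fx=4.9,fy=4.9,interpolation=cv2.INTER_CUBIC)
    for P in [L(-158,-30,28),L(-158,30,28),L(-170,-42,28),L(-170,42,28),L(-78,-30,100),L(-78,30,100),L(-48,30,100),L(-48,-30,100),p]:
        u=(proj(n,[P])[0]-[x,y]+.5)*4.9; cv2.circle(im,(int(u[0]),int(u[1])),2,(0,255,0),-1)
    out.append(im)
cv2.imwrite("pics/z2.png",np.hstack(out))
E
```

```text
time_s: 3.5
ee_pos: [507.6, -157.9, 53.7]
ee_rot: [-180.0, 0.2, 170.4]
force: [0.6, -0.8, 0.3]
gripper_width: 0.0
[ 507.64685614 -157.87273944   53.65730208]
```

View pics/z2.png

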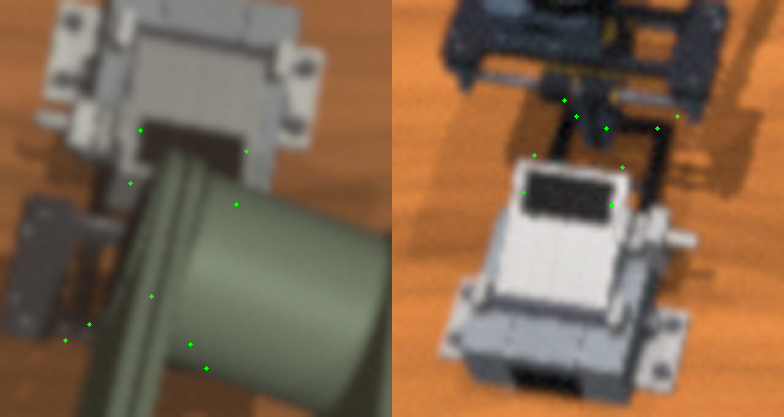

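The projected loop corners fit the picture. The fingers hang inside the opening, about 6 mm clear of the cross bar. The pad sits roughly 7 mm further back than assumed, so I'll remeasure it later. Next I lower into the loop and pull gently.

```bash
python3 -m jog '0 0 0 0 0 -.6 0;0 0 0 0 0 -1.2 0;0 0 0 0 0 -1.7 0;0 0 0 0 0 -1.7 0'
python3 -m jog '0 0 0 -.1 .017 0 0;0 0 0 -.2 .034 0 0;0 0 0 -.3 .05 0 0;0 0 0 -.3 .05 0 0'
```

```text
time_s: 4.1
ee_pos: [505.2, -158.0, 7.4]
ee_rot: [180.0, -0.2, 170.3]
force: [0.5, -0.1, -0.2]
gripper_width: 0.4
time_s: 4.6
ee_pos: [502.3, -158.0, 10.2]
ee_rot: [-179.9, 0.5, 170.3]
force: [7.4, -1.0, -1.2]
gripper_width: 0.7
```

```bash
python3 -m jog '0 0 0 -.2 .034 0 0;0 0 0 -.4 .068 0 0;0 0 0 -.6 .1 0 0;0 0 0 -.8 .135 0 0;0 0 0 -1 .17 0 0'
```

```text
time_s: 5.22
ee_pos: [477.6, -153.9, 10.3]
ee_rot: [-179.9, 0.5, 170.3]
force: [6.4, -0.4, -1.1]
gripper_width: 0.5
```

```bash
python3 -m jog '0 0 0 -.3 .05 0 0;0 0 0 -.6 .1 0 0;0 0 0 -.9 .152 0 0;0 0 0 -1.2 .203 0 0;0 0 0 -1.5 .255 0 0'
```

```text
time_s: 5.85
ee_pos: [435.9, -146.3, 9.1]
ee_rot: [180.0, 0.0, 170.3]
force: [2.9, -0.3, 0.6]
gripper_width: 0.7
```

```bash
python3 -m jog '0 0 0 -.4 .068 0 0;0 0 0 -.8 .136 0 0;0 0 0 -1.2 .205 0 0;0 0 0 -1.6 .273 0 0;0 0 0 -2 .341 0 0'
python3 -m jog '0 0 0 -.3 .05 0 0;0 0 0 -.5 .085 0 0;0 0 0 -.5 .085 0 0'
python3 -m jog '0 0 0 .3 -.05 0 0;0 0 0 .3 -.05 2 0;0 0 0 .3 -.05 4 0.3;0 0 0 .3 -.05 6 0.8;0 0 0 .3 -.05 6 0.8'
python3 - <<'E'
from h import *
out=[]
for n,(x,y,w,h) in(("top",(295,190,80,85)),("scene",(200,165,80,85))):
    im=grab_frame(n)[:,:,::-1]; im=cv2.resize(im[y:y+h,x:x+w],None,fx=4.9,fy=4.9,interpolation=cv2.INTER_CUBIC)
    out.append(im)
cv2.imwrite("pics/z3.png",np.hstack(out))
E
```

```text
time_s: 6.48
ee_pos: [385.7, -137.8, 9.0]
ee_rot: [180.0, 0.0, 170.3]
force: [2.5, -0.8, 0.6]
gripper_width: 0.2
time_s: 6.85
ee_pos: [372.8, -135.5, 8.9]
ee_rot: [180.0, -0.1, 170.3]
force: [1.0, -0.8, 0.2]
gripper_width: 0.4
time_s: 7.48
ee_pos: [383.6, -137.8, 162.1]
ee_rot: [-179.9, 0.4, 170.3]
force: [-0.1, -0.4, -0.7]
gripper_width: 27.6
```

View pics/z3.png

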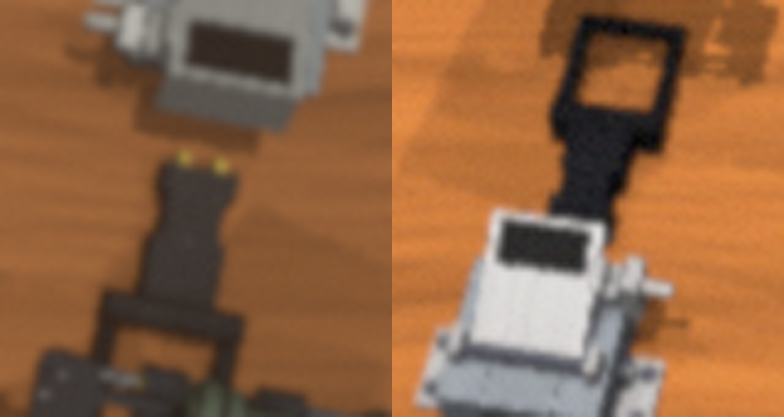

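The plug is fully out: in the top crop the nose is at (200,170) and the collar runs from (105,292) to (243,318). Next I compute its pose.

```bash
python3 - <<'E'
from h import *
np.set_printoptions(precision=1,suppress=True)
T=lambda a:np.array(a,float)/4.9+[295,190]-.4
S=lambda a:(np.array(a,float)-[392,0])/4.9+[200,165]-.4
a=atz("top",T([[162,165],[238,178],[105,292],[243,318],[143,295],[213,310]]),36);print(a)
nose=a[:2].mean(0);col=a[2:4].mean(0);d=nose-col;print(nose,col,np.degrees(np.arctan2(d[1],d[0])),np.linalg.norm(d))
b=atz("scene",S([[583,15],[685,30],[556,128],[660,150]]),28);print(b)
m=b[:2].mean(0); print("bar outer mid",m)
w=a[2]-a[3]; print("col yaw",np.degrees(np.arctan2(-w[0],w[1])))
w=b[1]-b[0]; print("bar yaw",np.degrees(np.arctan2(-w[0],w[1])))
d=nose-m;print(np.degrees(np.arctan2(d[1],d[0])),np.hypot(*d[:2]))
E
```

```text
[[ 526.3 -137.5   36. ]
 [ 519.9 -182.2   36. ]
 [ 451.8 -105.9   36. ]
 [ 438.6 -186.6   36. ]
 [ 450.6 -128.    36. ]
 [ 442.9 -169.    36. ]]
[ 523.1 -159.9   36. ] [ 445.2 -146.2   36. ] -9.917898138058606 79.11066533992499
[[ 343.1 -170.5   28. ]
 [ 358.   -92.3   28. ]
 [ 447.6 -183.5   28. ]
 [ 467.4 -106.5   28. ]]
bar outer mid [ 350.5 -131.4   28. ]
col yaw -9.224756849666278
bar yaw -10.807398909963116
-9.358904733862879 174.92740157051452
```

Plug origin is about (495,-154.7) at yaw -9.5. I'll grip the body at plug x of about -27, so the pads clear the collar.

```bash
python3 -m jog '0 0 0 1.7 -.25 0 .9;0 0 0 3.4 -.5 0 .9;0 0 0 3.4 -.5 -1 .9;0 0 0 3.4 -.5 -2 .9;0 0 0 3.4 -.5 -3 .9'
python3 -m jog '0 0 0 0 0 -1 .9;0 0 0 0 0 -2 .9;0 0 0 0 0 -2.8 .9;0 0 0 0 0 -3.1 .9;0 0 0 0 0 -3.1 .9'
```

```text
time_s: 8.2
ee_pos: [464.7, -148.8, 80.9]
ee_rot: [179.9, -0.3, 170.3]
force: [0.1, -1.0, -0.5]
gripper_width: 81.7
time_s: 8.82
ee_pos: [465.2, -149.1, 5.3]
ee_rot: [180.0, -0.2, 170.3]
force: [-0.1, 0.2, 0.6]
gripper_width: 82.3
```

```bash
python3 -m jog '0 0 0 .12 -.03 0 .9;0 0 0 .12 -.03 0 .4;0 0 0 .12 -.03 0 .2;0 0 0 .12 -.03 0 .2;0 0 0 .12 -.03 0 .2' 45
python3 -m jog '0 0 0 0 0 0 .2;0 0 0 0 0 0 .2;0 0 0 0 0 .1 .2;0 0 0 0 0 .4 .2;0 0 0 0 0 .8 .2'
```

```text
time_s: 9.45
ee_pos: [469.3, -150.4, 6.6]
ee_rot: [-180.0, 0.0, 170.3]
force: [0.1, -2.2, -0.4]
gripper_width: 44.6
time_s: 10.07
ee_pos: [469.0, -150.0, 26.7]
ee_rot: [180.0, -0.1, 170.3]
force: [0.8, 0.1, -4.0]
gripper_width: 43.7
```

```bash
python3 -m jog '0 0 0 0 0 1 .2;0 0 0 0 .4 2.5 .2;0 0 0 0 1.2 4 .2;0 0 0.3 0 2.4 5 .2;0 0 .8 .4 3.8 5 .2'
python3 -m jog '0 0 .5 .8 1.5 0 .2;0 0 1 1.6 3 0 .2;0 0 1.5 2.5 4.5 0 .2;0 0 2 3.4 6 0 .2;0 0 2.4 4.3 7.5 0 .2'
python3 -m jog '0 0 .44 1.2 1 0 .2;0 0 .44 2.2 1.8 0 .2;0 0 .44 3.08 2.37 0 .2;0 0 .44 3.08 2.37 0 .2;0 0 .44 3.08 2.37 0 .2'
python3 - <<'E'
from h import *
p=env.state()["ee_pos"];print(env.state()["ee_rot"])
out=[]
for n,(x,y,w,h) in(("top",(165,110,100,140)),("scene",(295,155,100,140))):
    im=grab_frame(n)[:,:,::-1]; im=cv2.resize(im[y:y+h,x:x+w],None,fx=4,fy=4,interpolation=cv2.INTER_CUBIC)
    c=np.array([628,186.5]);a=np.radians(8.5);R=np.array([[np.cos(a),-np.sin(a)],[np.sin(a),np.cos(a)]])
    for sx in(-1,1):
        for sy in(-1,1):
            u=(proj(n,[np.r_[c+R@[125*sx,85*sy],25]])[0]-[x,y]+.5)*4; cv2.circle(im,(int(u[0]),int(u[1])),2,(0,255,0),-1)
    out.append(im)
cv2.imwrite("pics/z4.png",np.hstack(out))
E
```

```text
time_s: 10.7
ee_pos: [480.3, -54.8, 154.4]
ee_rot: [-180.0, 0.3, 174.3]
force: [1.2, -0.6, -3.4]
gripper_width: 43.5
time_s: 11.32
ee_pos: [587.1, 133.6, 152.0]
ee_rot: [180.0, 0.0, -173.6]
force: [0.3, -0.1, -3.4]
gripper_width: 43.7
time_s: 11.95
ee_pos: [662.9, 191.2, 151.3]
ee_rot: [-180.0, -0.1, -171.5]
force: [0.5, -0.0, -3.1]
gripper_width: 44.0
[-1.79988274e+02 -9.48796804e-02 -1.71482543e+02]
```

View pics/z4.png

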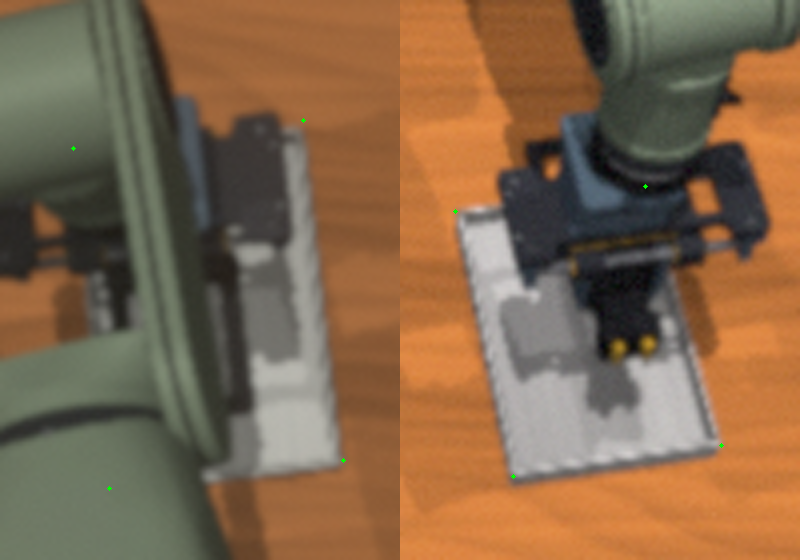

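The tray corners fit the model and the plug hangs squarely over it. I'll lower it to about 2 mm above the floor.

```bash
python3 -m jog '0 0 0 0 0 -1.2 .2;0 0 0 0 0 -2.5 .2;0 0 0 0 0 -3.8 .2;0 0 0 0 0 -4.8 .2;0 0 0 0 0 -5.4 .2'
python3 -m jog '0 0 0 0 0 0 .2;0 0 0 0 0 -.06 .2;0 0 0 0 0 -.12 .2;0 0 0 0 0 -.12 .2'
```

```text
time_s: 12.68
ee_pos: [662.8, 190.9, 15.4]
ee_rot: [-180.0, -0.1, -171.5]
force: [-0.1, -0.5, -3.5]
gripper_width: 43.7
time_s: 13.18
ee_pos: [664.1, 191.6, 14.1]
ee_rot: [180.0, 0.1, -171.5]
force: [-0.4, 0.2, -3.2]
gripper_width: 43.5
```

```bash
python3 -m jog '0 0 0 0 0 -.05 .2;0 0 0 0 0 -.1 .2;0 0 0 0 0 -.1 .2;0 0 0 0 0 -.1 .2'
```

```text
time_s: 13.68
ee_pos: [663.8, 191.5, 10.9]
ee_rot: [180.0, -0.0, -171.5]
force: [-0.2, 0.5, -3.4]
gripper_width: 44.3
```

```bash
python3 -m jog '0 0 0 0 0 -.04 .2;0 0 0 0 0 -.06 .2;0 0 0 0 0 -.06 .2;0 0 0 0 0 -.06 .2'
```

```text
time_s: 14.18
ee_pos: [664.0, 191.6, 10.7]
ee_rot: [180.0, 0.0, -171.5]
force: [-1.6, -0.0, 5.6]
gripper_width: 43.8
```

The plug is down (+9 N change in wrist force). I'll release and rise.

```bash
python3 -m jog '0 0 0 0 0 0 .55;0 0 0 0 0 0 .7;0 0 0 0 0 0 .8;0 0 0 0 0 0 .8;0 0 0 0 0 0 .8'
python3 -m jog '0 0 0 0 0 1 .8;0 0 0 0 0 2.5 .8;0 0 0 0 0 4.5 .8;0 0 0 0 0 6.5 .3;0 0 0 0 0 8 0'
python3 -m jog '0 0 -1.5 -1 -2.2 0 0;0 0 -3.4 -2 -4.4 0 0;0 0 -3.64 -3 -6.6 0 0;0 0 -3.64 -4 -8.8 0 0;0 0 -3.64 -5 -11 0 0'
python3 - <<'E'
from h import *
np.set_printoptions(precision=1,suppress=True)
out=[]
for n,(x,y,w,h) in(("top",(170,135,205,100)),("scene",(200,190,205,100))):
    im=grab_frame(n)[:,:,::-1]; im=cv2.resize(im[y:y+h,x:x+w],None,fx=3.9,fy=3,interpolation=cv2.INTER_CUBIC)
    out.append(im)
cv2.imwrite("pics/z5.png",np.vstack(out))
E
```

```text
time_s: 14.8
ee_pos: [663.8, 191.5, 9.4]
ee_rot: [180.0, -0.0, -171.5]
force: [0.6, 0.6, 0.5]
gripper_width: 73.5
time_s: 15.42
ee_pos: [664.2, 191.6, 212.2]
ee_rot: [180.0, 0.2, -171.5]
force: [0.8, 0.3, -0.3]
gripper_width: 56.0
time_s: 16.05
ee_pos: [537.8, -85.1, 209.7]
ee_rot: [-180.0, 0.0, 170.3]
force: [1.4, -0.2, 0.3]
gripper_width: 6.1
```

View pics/z5.png

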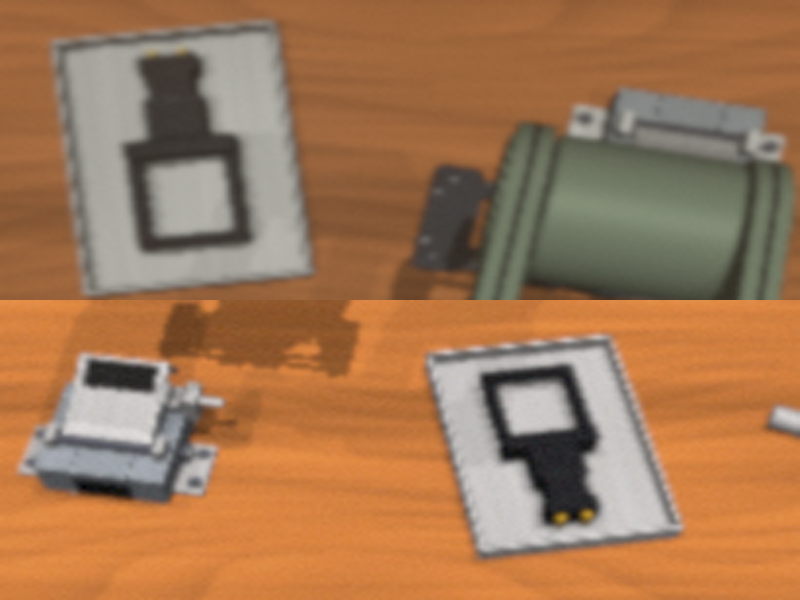

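The plug lies flat, centred and released. From the lever geometry the raised pad is at box x of about -56, which agrees with the triangulated point (587,-174). I'll press at box x of about -64.

```bash
python3 -m jog '0 0 0 .8 -1.7 0 0;0 0 0 1.55 -3.49 0 0;0 0 0 1.55 -3.49 -1.5 0;0 0 0 1.55 -3.49 -3 0;0 0 0 1.55 -3.49 -3.5 0'
python3 -m jog '0 0 0 0 0 -.1 0;0 0 0 0 0 -.2 0;0 0 0 0 0 -.3 0;0 0 0 0 0 -.3 0'
```

```text
time_s: 16.77
ee_pos: [576.5, -169.8, 119.6]
ee_rot: [179.9, -0.2, 170.3]
force: [-0.6, 0.3, -0.1]
gripper_width: 0.9
time_s: 17.27
ee_pos: [577.8, -170.8, 115.1]
ee_rot: [-180.0, 0.1, 170.3]
force: [-0.4, -0.2, 0.3]
gripper_width: 0.3
```

```bash
python3 -m jog '0 0 0 0 0 -.15 0;0 0 0 0 0 -.3 0;0 0 0 0 0 -.45 0;0 0 0 0 0 -.6 0;0 0 0 0 0 -.6 0'
python3 -m jog '0 0 0 0 0 -.1 0;0 0 0 0 0 -.2 0;0 0 0 0 0 -.3 0;0 0 0 0 0 -.4 0;0 0 0 0 0 -.4 0'
```

```text
time_s: 17.9
ee_pos: [577.2, -170.7, 99.1]
ee_rot: [180.0, -0.1, 170.3]
force: [-2.3, 0.2, 3.2]
gripper_width: 0.3
time_s: 18.52
ee_pos: [577.1, -170.7, 89.6]
ee_rot: [180.0, -0.0, 170.3]
force: [-2.0, -0.8, 1.5]
gripper_width: 0.3
```

```bash
python3 -m jog '0 0 0 0 0 -.1 0;0 0 0 0 0 -.2 0;0 0 0 0 0 -.3 0;0 0 0 0 0 -.4 0;0 0 0 0 0 -.4 0'
python3 -m jog '0 0 0 0 0 -.06 0;0 0 0 0 0 -.12 0;0 0 0 0 0 -.18 0;0 0 0 0 0 -.18 0'
```

```text
time_s: 19.15
ee_pos: [577.6, -170.7, 79.3]
ee_rot: [180.0, 0.0, 170.3]
force: [-0.7, 0.4, 1.4]
gripper_width: 0.2
time_s: 19.65
ee_pos: [578.1, -170.8, 74.6]
ee_rot: [180.0, 0.1, 170.3]
force: [-0.4, 0.6, 0.8]
gripper_width: 0.7
```

```bash
python3 -m jog '0 0 0 0 0 -.06 0;0 0 0 0 0 -.12 0;0 0 0 0 0 -.12 0;0 0 0 0 0 -.12 0'
python3 -m jog '0 0 0 0 0 -.04 0;0 0 0 0 0 -.08 0;0 0 0 0 0 -.08 0;0 0 0 0 0 -.08 0'
```

```text
time_s: 20.15
ee_pos: [577.8, -170.8, 71.8]
ee_rot: [180.0, 0.0, 170.3]
force: [0.9, 0.7, -0.3]
gripper_width: 0.3
time_s: 20.65
ee_pos: [577.7, -170.7, 70.2]
ee_rot: [180.0, 0.0, 170.3]
force: [-1.0, 0.1, 4.2]
gripper_width: 0.5
```

```bash
python3 -m jog '0 0 0 0 0 -.04 0;0 0 0 0 0 -.08 0;0 0 0 0 0 -.08 0;0 0 0 0 0 -.08 0'
python3 -m jog '0 0 0 0 0 -.04 0;0 0 0 0 0 -.04 0;0 0 0 0 0 -.04 0'
```

```text
time_s: 21.15
ee_pos: [577.5, -170.7, 68.4]
ee_rot: [180.0, 0.0, 170.3]
force: [-0.8, 0.8, 5.7]
gripper_width: -0.2
time_s: 21.52
ee_pos: [577.6, -170.7, 68.2]
ee_rot: [180.0, 0.0, 170.3]
force: [-3.3, 2.2, 10.9]
gripper_width: 0.5
```

```bash
python3 -m jog '0 0 0 0 0 -.04 0;0 0 0 0 0 -.04 0;0 0 0 0 0 -.04 0'
python3 -m jog '0 0 0 0 0 -.04 0;0 0 0 0 0 -.04 0;0 0 0 0 0 -.04 0'
```

```text
time_s: 21.9
ee_pos: [577.6, -170.7, 68.2]
ee_rot: [-180.0, 0.1, 170.3]
force: [-5.7, 2.1, 14.9]
gripper_width: 0.4
time_s: 22.28
ee_pos: [577.6, -170.7, 68.0]
ee_rot: [-180.0, 0.1, 170.3]
force: [-6.2, 2.1, 20.3]
gripper_width: 0.5
```

The lever is rigid at 20 N, past the 10–15 N the catch needs, so it's probably at the hard stop. I'll back off slowly and look.

```bash
python3 -m jog '0 0 0 0 0 .15 0;0 0 0 0 0 .3 0;0 0 0 0 0 .6 0;0 0 0 0 0 1.2 0;0 0 0 0 0 3 0'
python3 -m jog '0 0 0 -1 2 2 0;0 0 0 -2 4 3 0;0 0 0 -3 6 3 0;0 0 0 -4 8 3 0;0 0 0 -5 8 3 0'
python3 - <<'E'
from h import *
out=[]
for n,(x,y,w,h) in(("top",(305,150,80,105)),("scene",(195,185,80,105))):
    im=grab_frame(n)[:,:,::-1]; out.append(cv2.resize(im[y:y+h,x:x+w],None,fx=4.98,fy=4.98,interpolation=cv2.INTER_CUBIC))
cv2.imwrite("pics/z6.png",np.hstack(out))
E
```

```text
time_s: 22.9
ee_pos: [576.1, -170.3, 138.9]
ee_rot: [180.0, -0.3, 170.3]
force: [0.9, -0.2, -0.3]
gripper_width: 0.4
time_s: 23.52
ee_pos: [451.6, 32.0, 215.9]
ee_rot: [179.9, 0.1, 170.6]
force: [-0.3, -1.1, 0.8]
gripper_width: 0.6
```

View pics/z6.png

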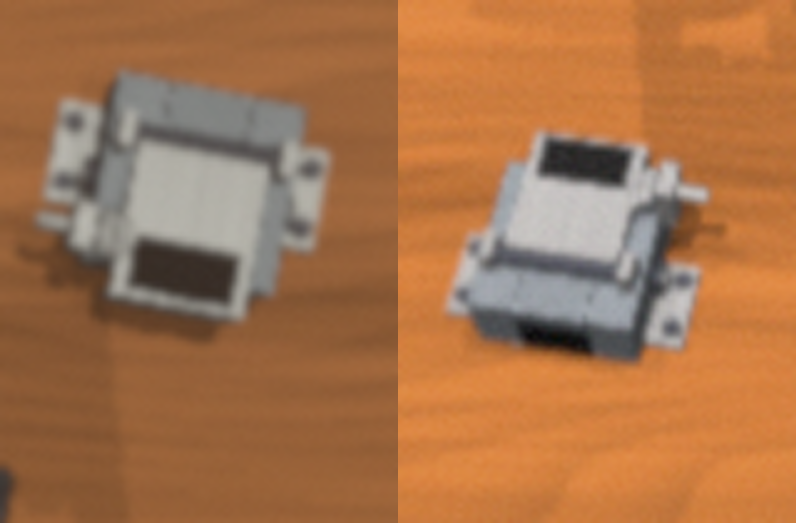

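The lever stays down: the pad is now at (184,271) in the top crop and (585,162) in the scene crop, and the front plate is no longer sticking out. I'll check the pad height and the plug position by numbers.

```bash
python3 - <<'E'
from h import *
np.set_printoptions(precision=1,suppress=True)
k=4.98
t=np.array([[135,238],[240,257],[232,303],[130,286],[184,271]])/k+[305,150]
s=(np.array([[633,150],[543,137],[538,175],[627,187],[585,162]])-[398,0])/k+[195,185]
# top left = +y = scene right; top upper = +x = scene lower
s=s[[3,2,1,0,4]]
print(tri("top",t,"scene",s))
for P in([587,-174,100],[577,-172,70]): print(P,proj("top",[P]),proj("scene",[P]))
print(t[4],s[4])
for n in("top","scene"):
    grab_frame(n); r=spotter.trace("plug",n)[0]; c=np.argwhere(r["region"])[:,::-1]
    b=r["box"]; print(n,r["conf"],b,atz(n,[[b[0]+b[2]/2,b[1]+b[3]/2]],25))
print(env.state()["force"],env.state()["time_s"])
E
```

```text
[[ 597.6 -144.4   59.7    3.1]
 [ 588.4 -204.2   60.     2.8]
 [ 562.  -200.8   65.2    0.4]
 [ 570.2 -141.8   61.8    3.2]
 [ 579.5 -172.8   61.8    1.9]]
[587, -174, 100] [[344.2 200.7]] [[230.3 213.4]]
[577, -172, 70] [[341.8 205.1]] [[232.3 215.6]]
[341.9 204.4] [232.6 217.5]
top 0.94 [199.9, 150.9, 31.8, 66.0] [[632.1 187.9  25. ]]
scene 0.94 [324.0, 212.3, 28.9, 53.2] [[641.1 179.1  25. ]]
[1.  0.3 0.2] 23.825
```

```bash
python3 -c "
from workcell import env
print(env.job_done())"
```

```text
the job is handed in; nothing more can be done
None
```

I pulled the plug out by its loop handle, set it down in the tray and pressed the lock-out lever until it stayed down by itself. The job is handed in, at about 24 s of the 64 s allowed. The hand-in gives no verdict.

- **Plug:** pulling took at most about 7 N in the readings between moves. I then gripped the body across its 44 mm width, lowered it until it touched the tray floor, and released it. It lies flat, with its middle at about (632, 188) from the top camera, against a tray centre of about (628, 186). The scene camera put it at (641, 179), roughly 13 mm away; both are within the ±50 mm limit.
- **Lever:** I pressed it in small steps to about 20 N, where it went rigid. That is above the 10–15 N the catch needs and below the 40 N limit. After I backed off it stayed down.
- **Pad height:** this check disagreed with the given figures. I measured 62 mm latched where the task says 70, and 90 mm raised where it says 100. Both readings are 8–10 mm low, and the drop between them (28 mm, against 30 expected) fits the latched position. I took this as the same camera bias in both and did not resolve it further.
- **Bystanders and arm:** the arm stopped well clear, with wrist force near zero. It kept away from the hammer, mandrel and jar throughout, but I did not measure their positions again at the end.

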